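# Find the spindle flat and hold the pulley on it

## Robot

A 6-joint arm with a two-finger parallel gripper is mounted at the origin on the work surface. World frame = base frame: x ahead of the robot, y to its left, z up, the work surface at z = 0. Lengths are in mm, angles in degrees, forces in N, time in s.
With the tool pointing down it reaches from about 350 to 850 mm from the base axis. Payload 8.1 kg.
Tool frame: the origin (TCP) lies midway between the tips of the shut fingers; the grasp point (between the pads) lies 19 mm behind it; x points along the fingers, y is the direction in which the jaws open and shut, and the axes are right-handed (so a half turn about x gives the same grasp; the last joint's range is limited). The gripper opens to 85 mm and grips with 20 to 120 N. Pads are 22 mm wide; open, the fingers measure 114 mm over their backs; the gripper's body (76 mm by 85 mm) begins 54 mm behind the grasp point. The pads swing forward as they close: fully open they stand 13 mm farther back than shut.
Start: joints at [65.122, 7.471, 85.268, -0, 87.261, -4.893], TCP at [205.041, 563.883, 231.292] pointing down, gripper open.
Joint ranges: [-169.43, 169.43], [-51.17, 129.36], [1.28, 143.12], [-76.62, 256.62], [0, 156.53], [-152.29, 152.29]. Speed limits (degrees/s): [136.94, 136.94, 159.86, 180, 180, 180].

## Interface

Orientations are given as [roll, pitch, yaw] about the fixed x, y, z axes, in that order (R = Rz(yaw) Ry(pitch) Rx(roll)).
In Python, from bench import sense, snapshot, hand_in gives the robot as it stands.
- The arm moves only by the tool drive_tool, never from a script. Its argument "deltas" is a list of rows, each a list of 7 numbers: the closure in counts, from 0 (fully open) to 255 (shut), then the shift along the tool's x, y, z in m, then the turn, a rotation vector about the tool's x, y, z in rad. A call has exactly 10 rows; each row is the pose to reach, as a shift and turn from the pose commanded when the call began, along the tool's axes at that moment; what a row does not reach only later rows make up. A row lasts 1/12 s, in which the tool goes at most 41.7 mm and 7.16 degrees, less where a joint would pass 70% of its speed; a pose out of reach is approached as far as the arm can. A call with a gripper value outside its range is refused whole. The fingers move at their own pace and stop on an object; "squeeze" is the grip in N (left out, the last holds). Time passes only in rows, so rows that repeat a pose let the fingers close, or fill a call up. It gives the time, the measured TCP pose, the force and the opening at its end, in the units of the state.
- sense(): the state, without advancing time (a new reading comes with each control period).
- snapshot(name): name is "scene" or "side" or "wrist"; returns a dict with "frame" (384x512x3 uint8, blue, green, red), "fx", "fy", "cx", "cy" (pixels), "k1" (the pictures are not rectified: a ray, as slopes to the right and down, at radius r is drawn at 1 + k1 r^2 times it, then the intrinsics apply), "rvec" (rotation vector, rad) and "tvec" (3), from world to camera coordinates, as OpenCV has them. Camera axes: x right, y down, z forward; pixel columns grow to the right and rows downward; lengths in mm; the calibration is good to about 2 mm. A picture is of the moment at which its call begins. There is no depth.
- hand_in(): hands the job in, once; it reports no verdict.
The state is a dict: "time": time; "joint_pos": joint angles; "qd": joint speeds; "joint_efforts": joint torques, N m; "tool_pos": TCP position; "tcp_rot": TCP orientation; "ft_force": force on the tool from outside, world axes, zero at the start; "wrist_torque": the same for the moment, N m; "finger_gap": finger opening in mm.
Only numpy, scipy, OpenCV 4.12 (cv2) and the standard library are available. Lean on these libraries where they do the work, as an engineer would, in place of code of your own. Each camera call takes 0.05 s, during which the arm holds its last target.

## Task

Pinch the bare upright spindle of the lab rotator and turn it until its milled flat, felt under a fingertip, faces squarely out of the open side of the clear guard. Then take the red step pulley by its hub, lower it over the spindle fully home on the shoulder with its black thumbscrew squarely on the flat, and finish still gripping the hub and pressing the pulley lightly down, so that I can reach in through the opening and tighten the screw. Leave the jars and the other things on the bench where they are.

Things in the scene. Friction and masses are not known exactly. Their poses are not given: they have to be found in the camera images.
- rotator: Grey fixed motor unit with a vertical spindle. Origin: on the spindle axis at bench height; +x points level out of the guard's open side, +z up. Case x -125 to +100, y -96 to +96 mm, 75 mm high. Clear 4 mm guard, yellow top edge 153 mm above the bench, closes three sides: walls at y = -84 and +84 mm (x -88 to +61 mm) and at x = -86 mm; +x side open.
- flat: Bright milled flat on the dark spindle, 5.5 mm from the axis, 16 mm wide, along the whole bare length: the spindle measures 15.5 mm across the flat, 20 mm across the round. Origin: centre of the flat face, 136 mm above the bench; +x is its outward normal (level), +z up; it turns with the spindle.
- spindle_tip (a point): Centre of the spindle's tip, on its axis, 169 mm above the bench. The steel spindle is 20 mm in diameter, bare from 105 mm (shoulder) to 169 mm above the bench, the last 4 mm chamfered. It turns without end either way with slight drag (about 0.04 N m) and stays where it is left.
- shoulder: Steel shoulder of the spindle, 34 mm in diameter, which turns with it and carries the pulley. Origin: on the axis at its upper face, 105 mm above the bench; +z up.
- hub_home (a point): Where point pulley_hub lies when the pulley is fully home: on the spindle axis, 145 mm above the bench.
- pulley_hub (a point): Point on the bore axis in the pulley's hub, 40 mm above its underside; +x points along the thumbscrew out of the hub, +z up. The aluminium hub is 30 mm in diameter, from 20 to 52 mm above the underside; the pulley stands on the bench, hub up.
- thumbscrew (a point): Middle of the black thumbscrew head, 15 mm in diameter, 19 to 33 mm out from the bore axis, 40 mm above the underside. The screw's 5 mm tip stands into the bore to 7 mm from its axis: it passes the flat but not the round, so unless the screw faces the flat (within about 30 degrees) the pulley stops 20 to 27 mm short of home.
- pulley: Step pulley, 0.16 to 0.25 kg; origin at the centre of its underside, axes as point pulley_hub. Red steps 70 mm in diameter from 0 to 10 mm height and 50 mm from 10 to 20 mm, then the hub to 52 mm. Through bore 22.4 mm in diameter.
- jar_a_mid (a point): Glass jar with gold lid, 68 mm in diameter, 105 mm high; point 52 mm above its underside. Not to be disturbed.
- jar_b_mid (a point): A second glass jar like the first; point 52 mm above its underside. Not to be disturbed.
- flask_mid (a point): Stoppered conical flask, 82 mm in diameter at the foot, 135 mm high; point 50 mm above its underside. Not to be disturbed.
- beaker_mid (a point): Glass beaker, 68 mm in diameter, 90 mm high; its middle. Not to be disturbed.
- lids_mid (a point): Stack of three gold jar lids, 68 mm in diameter, 34 mm high; its middle. Not to be disturbed.
- crossbar_mid (a point): Steel bar 300 mm long (along its y) with two brass blocks, 32 mm high; its middle. Not to be disturbed.
- masses_mid (a point): Brass slotted masses on a hanger, 44 mm in diameter, 98 mm high with the stem; point 22 mm above its underside. Not to be disturbed.

How it is judged:
By the outcome, as a careful person would: the job done as asked, in the order asked, and still so for the second after the job is handed in, while the arm keeps its last pose, push and grip.
It also fails if it takes over 70 s, if anything falls off the work surface, if the arm or the gripper's body presses on something with over 40 N, if the wrist force passes 120 N, or if a joint passes its speed limit or range.

## Working session

There is one attempt and no reset: what is moved stays moved. The work goes in short steps, Python scripts to look and compute and a tool call to move; the robot and the scene stay as the last step left them, time stands still between calls to the robot, and variables do not carry over. Pictures are saved under pics/ and viewed, and the job is handed in when it is done.

Besides the shell and the picture viewer there is one more tool, called after "Request:" by a JSON object that holds its "fn" and its "kwargs", one argument or row to a line. drive_tool: Moves the arm, as the interface text tells. Its arguments: {"type":"object","properties":{"deltas":{"type":"array","items":{"type":"array","items":{"type":"number"}}},"squeeze":{"type":"number"}},"required":["deltas"]}

```bash
ls -la; mkdir -p pics; python3 - <<'E'
from bench import sense,snapshot
import cv2,numpy as np
s=sense();print(s)
for n in("scene","side","wrist"):
    d=snapshot(n);cv2.imwrite(f"pics/{n}0.png",d["frame"])
    print(n,{k:(np.round(v,4).tolist() if k!="frame" else 0) for k,v in d.items()})
E
```

```text
total 12
drwxr-xr-x  3 agent agent 4096 Dec  7 02:35 .
drwxr-xr-x 23 root  root  4096 Dec  7 02:35 ..
drwxr-xr-x  2 agent agent 4096 Dec  7 02:35 pics
{'time': 0.0, 'joint_pos': array([ 6.51256905e+01,  7.51503030e+00,  8.53297659e+01, -8.28044648e-04,
        8.72608524e+01, -4.89116802e+00]), 'qd': array([ 0.0713101 ,  0.1061629 ,  0.03051592,  0.04455136, -0.04229634,
       -0.11922729]), 'joint_efforts': array([ 2.16677108e-03, -5.69406724e+01, -5.00535786e+01,  2.65028057e-04,
        1.52475655e-02,  1.08675752e-05]), 'tool_pos': array([204.77993311, 563.38899438, 230.24057282]), 'tcp_rot': array([ -94.44266171,   89.89434818, -114.42576286]), 'ft_force': array([ 0.01784377,  0.49566794, -1.23597834]), 'wrist_torque': array([ 0.00920607, -0.00557593, -0.05295537]), 'finger_gap': 85.35572929676887}
scene {'frame': 0, 'fx': 440.6114, 'fy': 440.6114, 'cx': 248.7629, 'cy': 197.6594, 'k1': -0.0601, 'rvec': [1.1147, 2.527, -0.8351], 'tvec': [356.185, -243.9007, 1652.3497]}
side {'frame': 0, 'fx': 479.891, 'fy': 479.891, 'cx': 255.6624, 'cy': 186.5862, 'k1': -0.109, 'rvec': [0.7977, -2.3502, 1.3846], 'tvec': [447.5317, 273.5324, 1562.6627]}
wrist {'frame': 0, 'fx': 268.0169, 'fy': 268.0169, 'cx': 253.1053, 'cy': 189.7153, 'k1': -0.065, 'rvec': [-2.3579, -1.6519, -0.2538], 'tvec': [-599.7398, -39.4883, 379.6953]}
```

View pics/scene0.png

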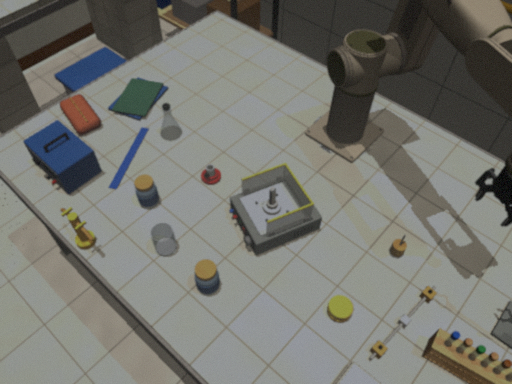

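View pics/side0.png

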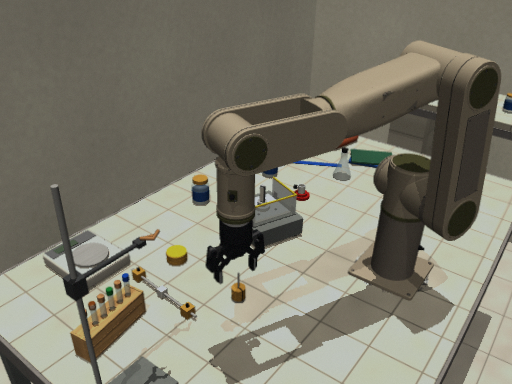

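View pics/wrist0.png

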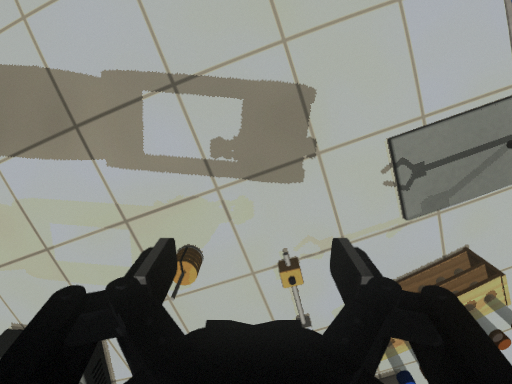

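```bash
cat > h.py <<'E'
import numpy as np,cv2
from scipy.spatial.transform import Rotation as Ro
from bench import sense,snapshot
def cam(d):
    K=np.array([[d["fx"],0,d["cx"]],[0,d["fy"],d["cy"]],[0,0,1.]]);D=np.array([d["k1"],0,0,0,0.])
    return K,D,np.array(d["rvec"],float),np.array(d["tvec"],float)
def proj(d,P):
    K,D,r,t=cam(d);return cv2.projectPoints(np.array(P,float).reshape(-1,3),r,t,K,D)[0].reshape(-1,2)
def ray(d,uv):
    K,D,r,t=cam(d);n=cv2.undistortPoints(np.array(uv,float).reshape(-1,1,2),K,D).reshape(-1,2)
    R=cv2.Rodrigues(r)[0];return -R.T@t,(np.c_[n,np.ones(len(n))]@R)
def onz(d,uv,z):
    c,v=ray(d,uv);return c+v*((z-c[2])/v[:,2])[:,None]
def crop(d,x0,y0,x1,y1,name,s):
    im=cv2.resize(d["frame"][y0:y1,x0:x1],None,fx=s,fy=s,interpolation=cv2.INTER_CUBIC);cv2.imwrite("pics/"+name,im)
def tool(s=None):
    s=s or sense();return np.array(s["tool_pos"]),Ro.from_euler('xyz',s["tcp_rot"],degrees=True)
E
python3 - <<'E'
from h import *
d=snapshot("scene");crop(d,190,150,340,260,"sc1.png",5)
d=snapshot("side");crop(d,240,150,340,250,"si1.png",6)
p,R=tool();print(p,R.as_matrix().round(3))
E
```

```text
[204.92643387 563.64907043 230.78050905] [[-0.     0.342  0.94 ]
 [-0.001  0.94  -0.342]
 [-1.    -0.001 -0.   ]]
```

View pics/sc1.png

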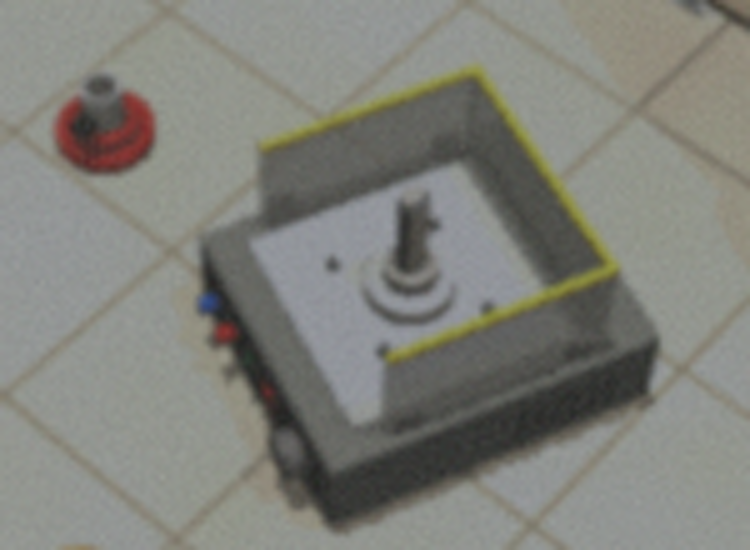

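View pics/si1.png

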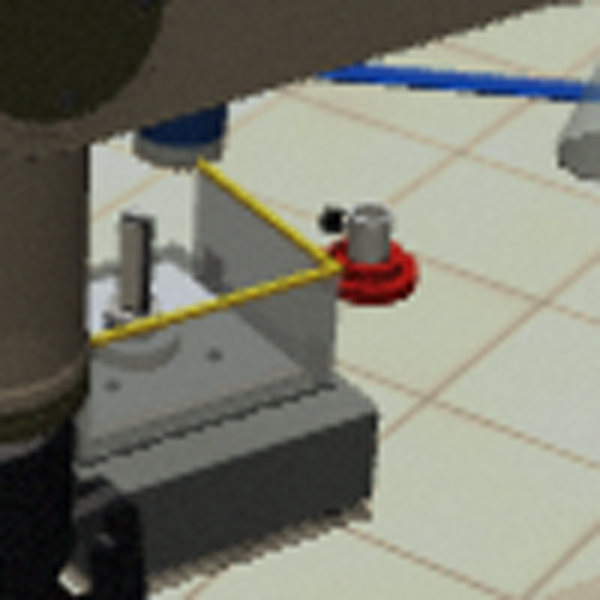

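```bash
python3 - <<'E'
from h import *
from scipy.optimize import least_squares
d=snapshot("scene");e=snapshot("side")
S=lambda u,v:(190+u/5-.4,150+v/5-.4); T=lambda u,v:(240+u/6-.4,150+v/6-.4)
g=onz(d,[S(262,148),S(478,70),S(614,268),S(388,358)],153);print(g.round(1))
print("tip",onz(d,[S(413,193)],169).round(1))
print("pulley base",onz(d,[S(105,135)],5).round(1),"hubtop",onz(d,[S(101,83)],52).round(1),"screw",onz(d,[S(84,127)],40).round(1))
ec=onz(e,[T(200,163),T(335,268)],153);print("side guard",ec.round(1))
print("side tip",onz(e,[T(135,216)],169).round(1),"hubtop",onz(e,[T(374,210)],52).round(1),"screw",onz(e,[T(332,220)],40).round(1), "base",onz(e,[T(376,275)],5))
# fit: order in model
E
```

```text
[[511.9 -43.1 153. ]
 [376.6  13.1 153. ]
 [440.1 167.1 153. ]
 [575.  111.6 153. ]]
tip [[486.7  53.5 169. ]]
pulley base [[ 489.6 -213.6    5. ]] hubtop [[ 484.6 -218.1   52. ]] screw [[ 512.9 -206.7   40. ]]
side guard [[515.8 -44.2 153. ]
 [380.8  11.9 153. ]]
side tip [[491.2  58.8 169. ]] hubtop [[ 490.4 -220.6   52. ]] screw [[ 516.1 -209.5   40. ]] base [[ 483.17307257 -217.85127953    5.        ]]
```

```bash
python3 - <<'E'
from h import *
d=snapshot("wrist");p,R=tool()
K,D,r,t=cam(d);Rc=cv2.Rodrigues(r)[0];c=-Rc.T@t
print("cam in tool",R.inv().apply(c-p).round(1),"axes(cols=cam xyz in tool)\n",(R.as_matrix().T@Rc.T).round(3))
print(proj(d,[p,p+R.apply([-19,0,0])]))
for n in("scene","side"):
    K,D,r,t=cam(snapshot(n));print(n,(-cv2.Rodrigues(r)[0].T@t).round(0))
R2=Ro.from_matrix(R.as_matrix())
print("delta tool to over spindle", R.inv().apply(np.array([488,57,260])-p).round(1))
E
```

```text
cam in tool [-142.7    0.4  -76.9] axes(cols=cam xyz in tool)
 [[-0.    -0.302  0.953]
 [ 1.    -0.     0.   ]
 [ 0.     0.953  0.302]]
[[252.34398219 240.52569752]
 [252.25643358 257.78413988]]
scene [1115.  531. 1180.]
side [-356. 1265.  995.]
delta tool to over spindle [ -28.7 -379.6  439.1]
```

Request:
{"fn": "drive_tool", "kwargs": {
  "deltas": [
    [0,0,-0.01,0.012,0,0,0],
    [0,0,-0.03,0.036,0,0,0],
    [0,0,-0.055,0.066,0,0,0],
    [0,0,-0.08,0.097,0,0,0],
    [0,0,-0.105,0.127,0,0,0],
    [0,0,-0.13,0.157,0,0,0],
    [0,0,-0.155,0.188,0,0,0],
    [0,0,-0.18,0.218,0,0,0],
    [0,0,-0.205,0.248,0,0,0],
    [0,0,-0.23,0.278,0,0,0]
  ]
}}

```text
time: 1.33
tool_pos: [388.3, 251.1, 231.6]
tcp_rot: [44.9, 89.9, 24.9]
ft_force: [0.7, 0.4, 1.0]
finger_gap: 85.2
```

Request:
{"fn": "drive_tool", "kwargs": {
  "deltas": [
    [0,0,-0.025,0.03,0,0,0],
    [0,0.002,-0.05,0.06,0,0,0],
    [0,0.004,-0.075,0.091,0,0,0],
    [0,0.008,-0.1,0.121,0,0,0],
    [0,0.012,-0.12,0.145,0,0,0],
    [0,0.015,-0.135,0.165,0,0,0],
    [0,0.016,-0.145,0.177,0,0,0],
    [0,0.016,-0.15,0.182,0,0,0],
    [0,0.016,-0.15,0.182,0,0,0],
    [0,0.016,-0.15,0.182,0,0,0]
  ]
}}

```text
time: 2.17
tool_pos: [507.3, 49.9, 215.4]
tcp_rot: [130.1, 90.0, 110.1]
ft_force: [0.2, -0.1, -0.5]
finger_gap: 85.6
```

```bash
python3 - <<'E'
from h import *
p,R=tool();print(p.round(1),R.as_matrix().round(3),sense()["time"])
d=snapshot("wrist");cv2.imwrite("pics/w1.png",d["frame"]);print(proj(d,[[488.5,56.5,169]]))
u,v=proj(d,[[488.5,56.5,169]])[0].astype(int);crop(d,u-50,max(v-50,0),u+50,v+50,"w1c.png",6)
d=snapshot("side");crop(d,210,130,340,230,"si2.png",6)
d=snapshot("scene");crop(d,190,130,340,230,"sc2.png",5)
E
```

```text
[507.3  49.9 215.4] [[-0.     0.342  0.94 ]
 [ 0.     0.94  -0.342]
 [-1.     0.    -0.   ]] 2.1667
[[252.0116839 185.9897636]]
```

View pics/w1.png

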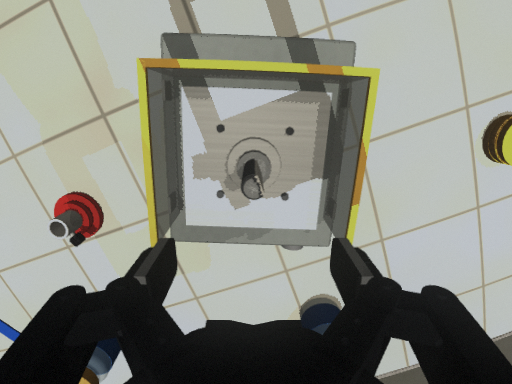

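View pics/w1c.png

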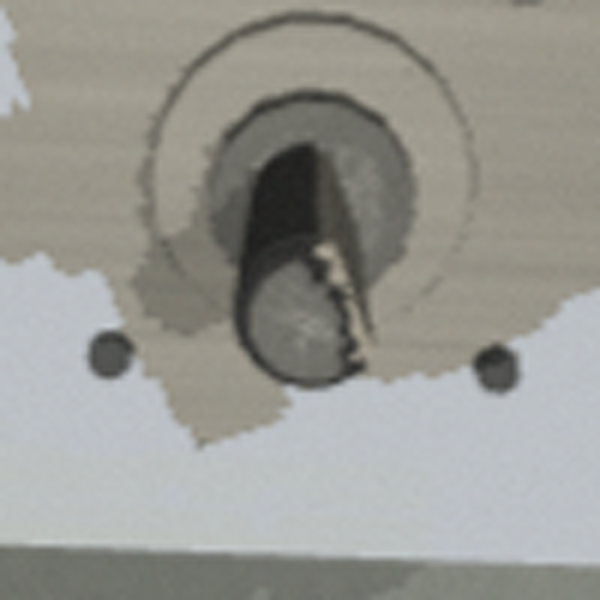

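View pics/si2.png

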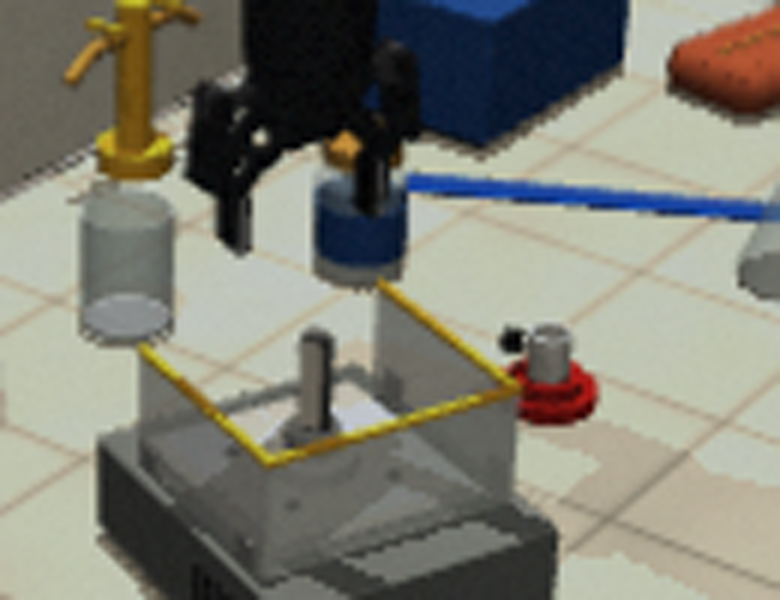

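```bash
python3 - <<'E'
from h import *
s=sense();p,R=tool(s);print(s["joint_pos"].round(1))
d=snapshot("wrist");u0,v0=proj(d,[[488.5,56.5,169]])[0].astype(int)-50
f=lambda a,b:(u0+a/6-.4,v0+b/6-.4)
q=onz(d,[f(315,245),f(365,370)],167);w=q[1]-q[0];print(q.round(1),np.degrees(np.arctan2(w[0],-w[1])), np.degrees(np.arctan2(-w[0],w[1])))
q=onz(d,[f(240,300),f(310,385),f(330,243)],169);print(q.round(1))
# tip circle: center of ellipse approx
print("disc",onz(d,[f(305,315)],169))
print("shoulder",onz(d,[f(311,197)],105))
q=onz(d,[(138,60),(380,70)],153);w=q[1]-q[0];print("back wall",q.round(1),np.degrees(np.arctan2(w[1],w[0]))-90)
q=onz(d,[(220,128),(290,131),(285,196),(221,194)],76);print(q.round(1),q.mean(0))
# pulley
print("hubtop",onz(d,[(60,228)],52),"base",onz(d,[(77,216)],5),"screw",onz(d,[(77,239)],40))
E
```

```text
[-1.000e-01 -6.200e+00  1.007e+02  0.000e+00  8.550e+01 -7.020e+01]
[[482.3  60.2 167. ]
 [499.8  60.6 167. ]] 91.2667467411367 -88.7332532588633
[[485.3  49.4 169. ]
 [498.6  53.7 169. ]
 [482.2  62.2 169. ]]
disc [[489.81116585  56.22238963 169.        ]]
shoulder [[489.96764167  56.84667794 105.        ]]
back wall [[376.7  11.  153. ]
 [442.1 172.4 153. ]] -22.039482939688952
[[444.5  37.6  76. ]
 [472.1 104.8  76. ]
 [538.2  77.9  76. ]
 [511.7  11.7  76. ]] [491.62435076  58.00382117  76.        ]
hubtop [[ 489.69343016 -210.73643442   52.        ]] base [[ 490.15882962 -218.32185618    5.        ]] screw [[ 514.31402136 -207.69249934   40.        ]]
```

Request:
{"fn": "drive_tool", "kwargs": {
  "deltas": [
    [0,0,0,-0.006,-0.09,0,0],
    [0,0,0,-0.012,-0.19,0,0],
    [0,0.0,0,-0.0187,-0.29,0,0],
    [0,0.01,0,-0.0187,-0.372,0,0],
    [0,0.03,0,-0.0187,-0.372,0,0],
    [0,0.05,0,-0.0187,-0.372,0,0],
    [0,0.07,0,-0.0187,-0.372,0,0],
    [0,0.083,0,-0.0187,-0.372,0,0],
    [0,0.087,0,-0.0187,-0.372,0,0],
    [0,0.087,0,-0.0187,-0.372,0,0]
  ],
  "squeeze": 25
}}

```text
time: 3.2
tool_pos: [488.8, 56.5, 127.2]
tcp_rot: [178.3, 89.9, 179.7]
ft_force: [-0.2, 0.9, 0.4]
finger_gap: 85.3
```

```bash
python3 - <<'E'
from h import *
p,R=tool();print(p.round(1),R.as_matrix().round(3),sense()["ft_force"].round(1))
d=snapshot("wrist");cv2.imwrite("pics/w2.png",d["frame"][100:384,:])
d=snapshot("side");crop(d,210,130,340,230,"si3.png",6)
E
```

```text
[488.8  56.5 127.2] [[-0.002 -0.024  1.   ]
 [ 0.     1.     0.024]
 [-1.     0.    -0.002]] [-0.2  0.9  0.4]
```

View pics/w2.png

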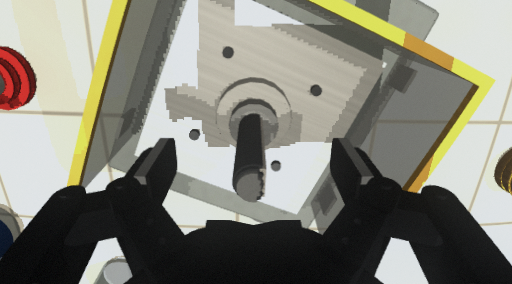

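View pics/si3.png

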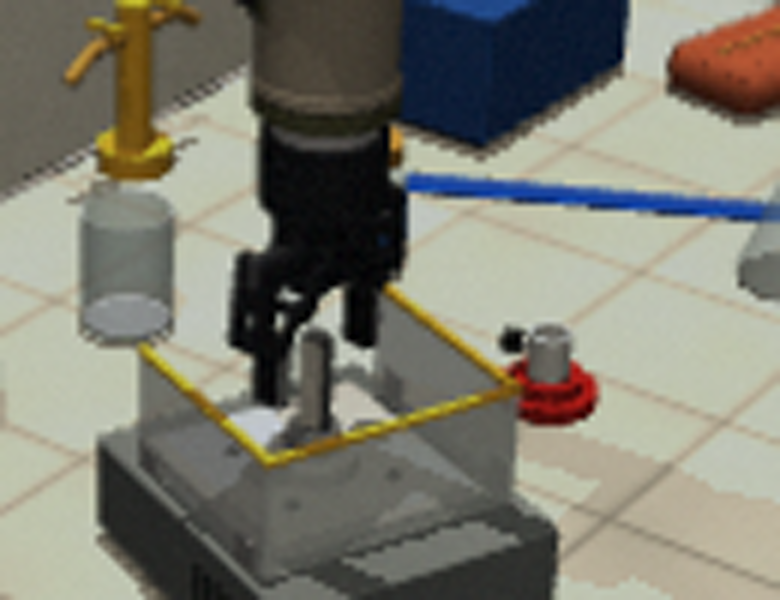

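Request:
{"fn": "drive_tool", "kwargs": {
  "deltas": [
    [100,0,0,0,0,0,0],
    [180,0,0,0,0,0,0],
    [255,0,0,0,0,0,0],
    [255,0,0,0,0,0,0],
    [255,0,0,0,0,0,0],
    [255,0,0,0,0,0,0],
    [255,0,0,0,0,0,0],
    [255,0,0,0,0,0,0],
    [255,0,0,0,0,0,0],
    [255,0,0,0,0,0,0]
  ],
  "squeeze": 30
}}

```text
time: 4.13
tool_pos: [490.1, 54.5, 128.7]
tcp_rot: [-84.1, 89.9, -82.8]
ft_force: [-1.3, -7.7, 1.8]
finger_gap: 15.2
```

```bash
python3 - <<'E'
from h import *
s=sense();print(s)
d=snapshot("wrist");cv2.imwrite("pics/w3.png",d["frame"][100:384,:])
E
```

```text
{'time': 4.1333, 'joint_pos': array([  0.48612658,  -4.99120885, 108.84596086,  -0.1340644 ,
        76.12998586, -90.77448473]), 'qd': array([-0.00964152, -0.04285564,  0.04915293, -0.00410823, -0.09959547,
        0.02317398]), 'joint_efforts': array([ 3.44284527e+00, -4.19233990e+01, -4.68005347e+01,  2.22581774e+00,
       -3.88855962e-01, -2.79601518e-03]), 'tool_pos': array([490.08811294,  54.53137673, 128.67562516]), 'tcp_rot': array([-84.10275994,  89.86894862, -82.81002803]), 'ft_force': array([-1.27033278, -7.6765915 ,  1.84192619]), 'wrist_torque': array([-0.95934472,  0.16362347, -0.0177703 ]), 'finger_gap': 15.21579909822405}
```

View pics/w3.png

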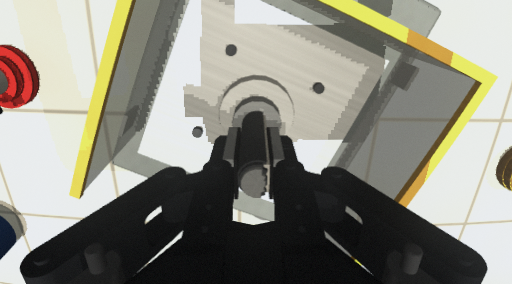

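Request:
{"fn": "drive_tool", "kwargs": {
  "deltas": [
    [255,0,-0.002,-0.0002,0.09,0,0],
    [255,0,-0.0022,-0.0004,0.19,0,0],
    [255,0,-0.0022,-0.0006,0.29,0,0],
    [255,0,-0.0021,-0.0009,0.39,0,0],
    [255,0,-0.002,-0.0011,0.49,0,0],
    [255,0,-0.0019,-0.0013,0.59,0,0],
    [255,0,-0.0017,-0.0014,0.69,0,0],
    [255,0,-0.0016,-0.0016,0.79,0,0],
    [255,0,-0.0014,-0.0017,0.89,0,0],
    [255,0,-0.0012,-0.0019,0.992,0,0]
  ],
  "squeeze": 45
}}

```text
time: 5.02
tool_pos: [488.3, 55.4, 128.7]
tcp_rot: [115.8, 89.9, 60.0]
ft_force: [0.8, 4.2, 2.7]
finger_gap: 14.8
```

```bash
python3 - <<'E'
from h import *
s=sense();p,R=tool(s);print(p.round(1),np.degrees(np.arctan2(*R.as_matrix()[[1,0],1])),s["finger_gap"],s["ft_force"].round(1),s["wrist_torque"].round(2))
E
```

```text
[488.3  55.4 128.7] 34.23142730070245 14.834644670766984 [0.8 4.2 2.7] [0.41 0.02 0.02]
```

Request:
{"fn": "drive_tool", "kwargs": {
  "deltas": [
    [255,0,0,-0.0002,0.1,0,0],
    [255,0,0,-0.0005,0.21,0,0],
    [255,0,0.0001,-0.0007,0.32,0,0],
    [255,0,0.0002,-0.0009,0.43,0,0],
    [255,0,0.0003,-0.0012,0.54,0,0],
    [255,0,0.0005,-0.0014,0.65,0,0],
    [255,0,0.0006,-0.0016,0.76,0,0],
    [255,0,0.0008,-0.0017,0.87,0,0],
    [255,0,0.001,-0.0019,0.988,0,0],
    [255,0,0.001,-0.0019,0.988,0,0]
  ]
}}

```text
time: 5.85
tool_pos: [488.1, 57.4, 128.7]
tcp_rot: [165.7, 89.9, 53.3]
ft_force: [0.1, 4.6, 2.2]
finger_gap: 14.9
```

```bash
python3 - <<'E'
from h import *
s=sense();p,R=tool(s);print(p.round(1),np.degrees(np.arctan2(*R.as_matrix()[[1,0],1])),s["finger_gap"],s["ft_force"].round(1),s["wrist_torque"].round(2))
d=snapshot("wrist");cv2.imwrite("pics/w4.png",d["frame"][60:384,:])
d=snapshot("scene");crop(d,190,130,340,230,"sc4.png",5)
E
```

```text
[488.1  57.4 128.7] -22.435073773466645 14.879695214378316 [0.1 4.6 2.2] [ 0.53  0.13 -0.04]
```

View pics/w4.png

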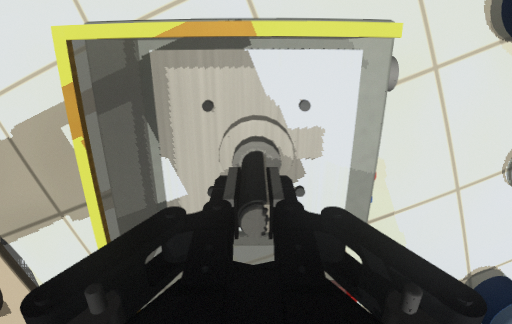

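View pics/sc4.png

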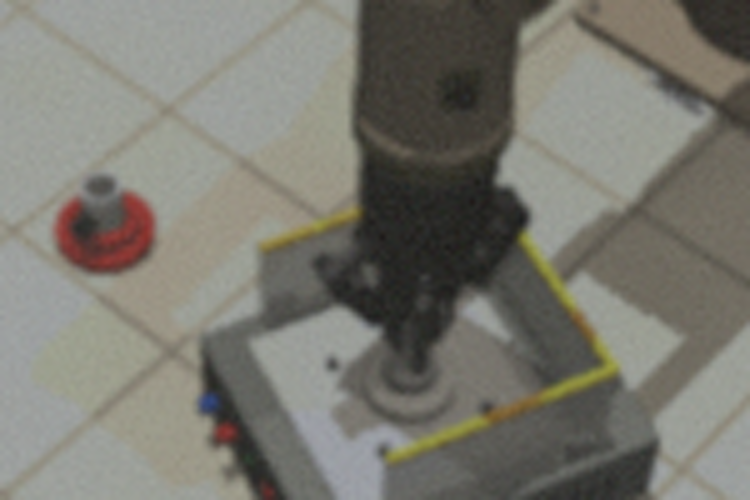

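```bash
python3 - <<'E'
from h import *
d=snapshot("wrist");f=d["frame"].astype(int);b,g,r=f[...,0],f[...,1],f[...,2]
m=((r>150)&(g>120)&(b<80)).astype(np.uint8)
# inner top wall: for columns, mean row within rows<130
pts=[]
for u in range(100,390,5):
    v=np.where(m[:115,u])[0]
    if len(v)>4: pts.append((u,v.mean()))
q=onz(d,pts,153);vx,vy,x0,y0=cv2.fitLine(q[:,:2].astype(np.float32),cv2.DIST_HUBER,0,.01,.01).ravel()
print(len(pts),np.degrees(np.arctan2(vy,vx)),np.degrees(np.arctan2(-vy,-vx)),x0,y0)
n=np.array([vy,-vx]);print("dist of axis",(np.array([490.2,56.7])-[x0,y0])@n)
h=onz(d,[(208,165),(305,165)],76);w=h[1]-h[0];print(h,np.degrees(np.arctan2(w[1],w[0])))
s=sense();p,R=tool(s);print(proj(d,[p]))
E
```

```text
19 -21.67779 158.3222 504.51205 141.95488
dist of axis 84.51197840202767
[[470.22571519 102.49661437  76.        ]
 [537.33213274  75.55093339  76.        ]] -21.877265110915868
[[252.76385156 241.59475341]]
```

Request:
{"fn": "drive_tool", "kwargs": {
  "deltas": [
    [200,0,0,0,0,0,0],
    [140,0,0,0,0,0,0],
    [80,0,0,0,0,0,0],
    [0,0,0,0,0,0,0],
    [0,0,0,0,0,0,0],
    [0,-0.01,0,0,0,0,0],
    [0,-0.03,0,0,0,0,0],
    [0,-0.055,0,0,0,0,0],
    [0,-0.08,0,0,0,0,0],
    [0,-0.09,0,0,0,0,0]
  ]
}}

```text
time: 6.83
tool_pos: [489.4, 56.8, 223.0]
tcp_rot: [111.7, 89.7, -0.4]
ft_force: [-0.2, -0.3, 0.3]
finger_gap: 85.8
```

```bash
python3 - <<'E'
from h import *
s=sense();p,R=tool(s);print(p.round(1),s["finger_gap"],np.degrees(np.arctan2(*R.as_matrix()[[1,0],1])))
d=snapshot("wrist");u,v=proj(d,[[490.2,56.7,169]])[0].astype(int);u0,v0=u-50,v-60;crop(d,u0,v0,u0+100,v0+100,"w5c.png",6);print(u0,v0)
print(R.inv().apply(np.array([489,-218,200])-p).round(1))
d=snapshot("side");crop(d,210,130,340,230,"si5.png",6)
E
```

```text
[489.4  56.8 223. ] 85.76782773490706 -22.106640657946613
203 148
[ 23.  102.9 254.8]
```

View pics/w5c.png

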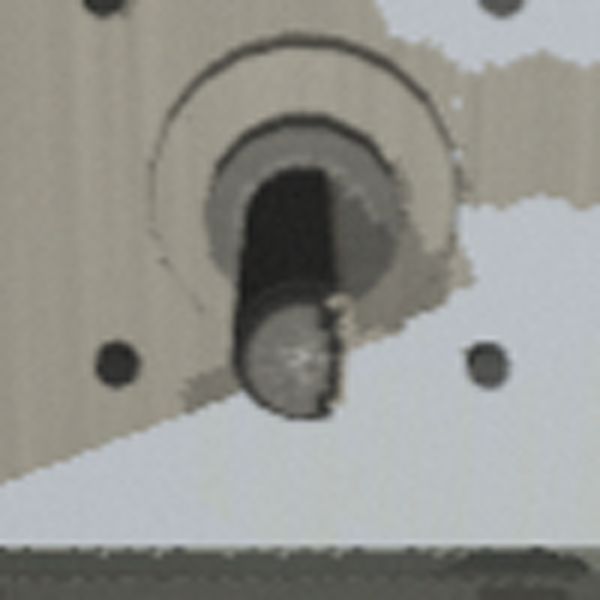

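Request:
{"fn": "drive_tool", "kwargs": {
  "deltas": [
    [0,0,0.006,0.015,0.05,0,0],
    [0,0,0.018,0.045,0.14,0,0],
    [0,0,0.032,0.08,0.25,0,0],
    [0,0.002,0.046,0.115,0.36,0,0],
    [0,0.006,0.06,0.15,0.47,0,0],
    [0,0.012,0.074,0.185,0.58,0,0],
    [0,0.018,0.088,0.217,0.68,0,0],
    [0,0.022,0.098,0.242,0.75,0,0],
    [0,0.023,0.103,0.255,0.785,0,0],
    [0,0.023,0.103,0.255,0.785,0,0]
  ]
}}

```text
time: 7.77
tool_pos: [485.8, -220.3, 193.0]
tcp_rot: [-40.7, 89.8, 162.0]
ft_force: [-0.2, -0.5, -0.1]
finger_gap: 85.4
```

```bash
python3 - <<'E'
from h import *
s=sense();p,R=tool(s);print(p.round(1),s["joint_pos"].round(1),np.degrees(np.arctan2(*R.as_matrix()[[1,0],1])))
d=snapshot("wrist");cv2.imwrite("pics/w6.png",d["frame"]);u,v=proj(d,[[489,-218,40]])[0].astype(int);u0,v0=u-55,v-55;crop(d,u0,v0,u0+110,v0+110,"w6c.png",5);print(u0,v0)
E
```

```text
[ 485.8 -220.3  193. ] [-29.9  -1.5  98.5  -0.   83.1  37.5] -67.35041993438765
197 117
```

View pics/w6c.png

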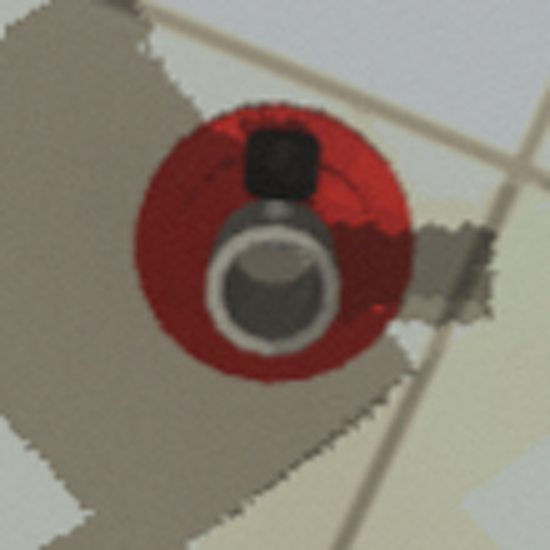

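View pics/w6.png

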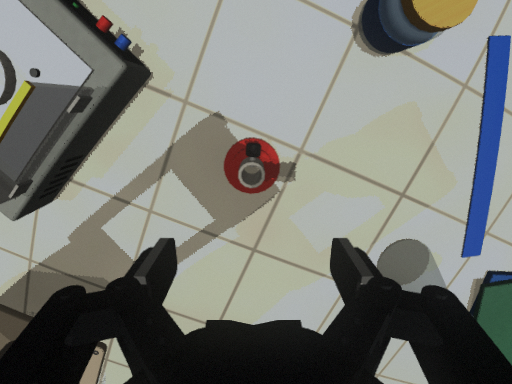

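```bash
python3 - <<'E'
from h import *
from scipy.optimize import least_squares
s=sense();p,R=tool(s);print(p.round(1))
d=snapshot("wrist")
f=lambda a,b:(197+a/5-.4,117+b/5-.4)
top=onz(d,[f(273,289)],52)[0];disc=onz(d,[f(274,243)],8)[0];sc=onz(d,[f(282,163)],43)[0]
print(top.round(1),disc.round(1),sc.round(1))
w=sc-top;print(np.degrees(np.arctan2(w[1],w[0])),np.hypot(*w[:2]));w=sc-disc;print(np.degrees(np.arctan2(w[1],w[0])),np.hypot(*w[:2]))
E
```

```text
[ 486.2 -218.6  193.6]
[ 490.  -214.2   52. ] [ 490.6 -213.8    8. ] [ 514.9 -205.8   43. ]
18.583859825069553 26.287328423696582
18.16153810317211 25.655385946406835
```

Request:
{"fn": "drive_tool", "kwargs": {
  "deltas": [
    [0,0.01,-0.001,-0.002,0.03,0,0],
    [0,0.03,-0.002,-0.005,0.073,0,0],
    [0,0.05,-0.002,-0.005,0.073,0,0],
    [0,0.07,-0.002,-0.005,0.073,0,0],
    [0,0.08,-0.002,-0.005,0.073,0,0],
    [0,0.084,-0.002,-0.005,0.073,0,0],
    [0,0.084,-0.002,-0.005,0.073,0,0],
    [0,0.084,-0.002,-0.005,0.073,0,0],
    [0,0.084,-0.002,-0.005,0.073,0,0],
    [0,0.084,-0.002,-0.005,0.073,0,0]
  ]
}}

```text
time: 8.7
tool_pos: [491.9, -214.8, 112.8]
tcp_rot: [133.0, 89.9, -28.2]
ft_force: [0.4, -0.2, 0.0]
finger_gap: 85.3
```

```bash
python3 - <<'E'
from h import *
s=sense();p,R=tool(s);print(p.round(1),s["joint_pos"].round(1),np.degrees(np.arctan2(*R.as_matrix()[[1,0],1])))
d=snapshot("wrist");u,v=proj(d,[[490,-214,40]])[0].astype(int);u0,v0=u-60,v-60;crop(d,u0,v0,u0+120,v0+120,"w7c.png",5);print(u0,v0)
cv2.imwrite("pics/w7.png",d["frame"])
E
```

```text
[ 491.9 -214.8  112.8] [-29.1   2.7 103.    0.   74.1  42.2] -71.26382229207314
191 142
```

View pics/w7c.png

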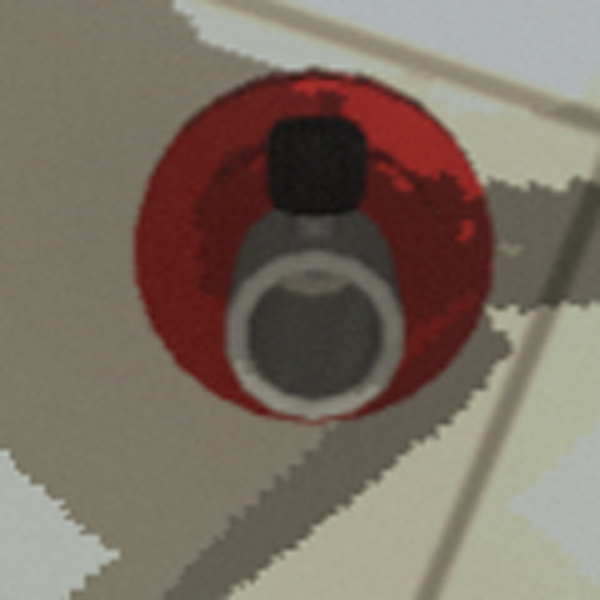

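```bash
python3 - <<'E'
from h import *
s=sense();p,R=tool(s);print(p.round(1))
d=snapshot("wrist")
f=lambda a,b:(191+a/5-.4,142+b/5-.4)
top=onz(d,[f(315,335)],52)[0];disc=onz(d,[f(314,247)],8)[0];sc=onz(d,[f(317,165)],43)[0]
print(top.round(1),disc.round(1),sc.round(1))
for q in(top,disc):
    w=sc-q;print(np.degrees(np.arctan2(w[1],w[0])),np.hypot(*w[:2]))
print(R.inv().apply(top-p).round(1),R.inv().apply(disc-p).round(1))
E
```

```text
[ 491.8 -214.8  112.6]
[ 489.3 -215.9   52. ] [ 490.3 -215.5    8. ] [ 514.3 -207.8   43. ]
17.97889632637488 26.226397103989672
17.854599925025383 25.202326225996618
[60.6  0.2  2.7] [1.046e+02 1.000e-01 1.800e+00]
```

Request:
{"fn": "drive_tool", "kwargs": {
  "deltas": [
    [0,0.01,0,0.001,0.014,0,0],
    [0,0.03,0,0.002,0.014,0,0],
    [0,0.055,0,0.002,0.014,0,0],
    [0,0.078,0,0.002,0.014,0,0],
    [0,0.088,0,0.002,0.014,0,0],
    [0,0.0915,0,0.002,0.014,0,0],
    [0,0.0915,0,0.002,0.014,0,0],
    [0,0.0915,0,0.002,0.014,0,0],
    [40,0.0915,0,0.002,0.014,0,0],
    [80,0.0915,0,0.002,0.014,0,0]
  ],
  "squeeze": 40
}}

```text
time: 9.63
tool_pos: [490.3, -215.7, 21.4]
tcp_rot: [133.8, 89.8, -28.3]
ft_force: [0.2, -0.6, -0.1]
finger_gap: 63.5
```

```bash
python3 - <<'E'
from h import *
s=sense();p,R=tool(s);print(p.round(1),s["ft_force"].round(1),s["finger_gap"],np.degrees(np.arctan2(*R.as_matrix()[[1,0],1])))
d=snapshot("wrist");crop(d,150,120,360,290,"w8.png",3.8)
E
```

```text
[ 490.3 -215.7   21.4] [ 0.2 -0.6 -0.1] 63.521368879452005 -72.08389076082139
```

View pics/w8.png

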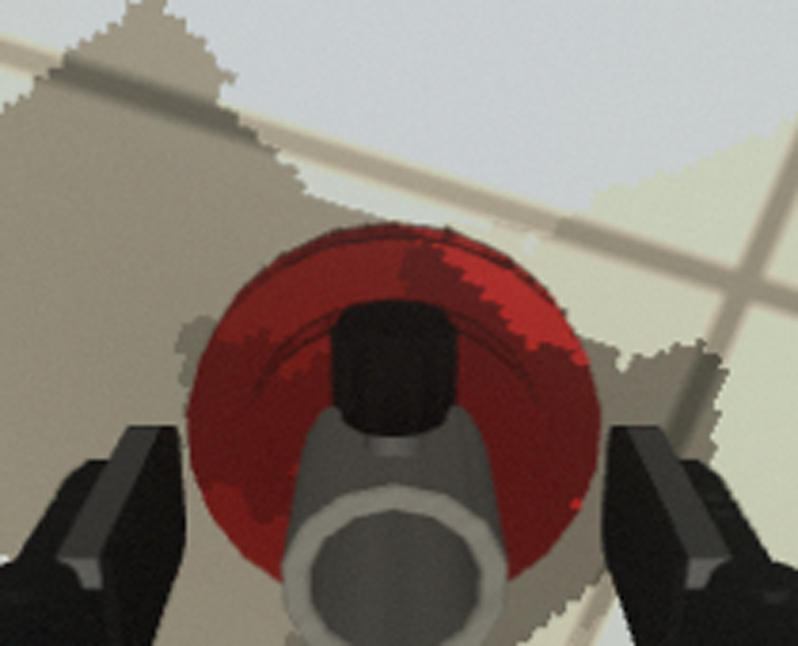

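Request:
{"fn": "drive_tool", "kwargs": {
  "deltas": [
    [120,0,0,0,0,0,0],
    [160,0,0,0,0,0,0],
    [255,0,0,0,0,0,0],
    [255,0,0,0,0,0,0],
    [255,0,0,0,0,0,0],
    [255,0,0,0,0,0,0],
    [255,0,0,0,0,0,0],
    [255,-0.002,0,0,0,0,0],
    [255,-0.01,0,0,0,0,0],
    [255,-0.02,0,0,0,0,0]
  ],
  "squeeze": 60
}}

```text
time: 10.52
tool_pos: [487.9, -214.4, 39.1]
tcp_rot: [-47.2, 89.8, 150.8]
ft_force: [0.3, 0.1, -2.3]
finger_gap: 28.8
```

```bash
python3 - <<'E'
from h import *
s=sense();p,R=tool(s);print(p.round(1),s["ft_force"].round(1),s["finger_gap"],np.degrees(np.arctan2(*R.as_matrix()[[1,0],1])))
d=snapshot("wrist");crop(d,150,120,360,290,"w9.png",3.8)
d=snapshot("side");crop(d,240,130,340,210,"si9.png",6)
E
```

```text
[ 487.9 -214.4   39.1] [ 0.3  0.1 -2.3] 28.836955246878485 -72.08083729890122
```

View pics/w9.png

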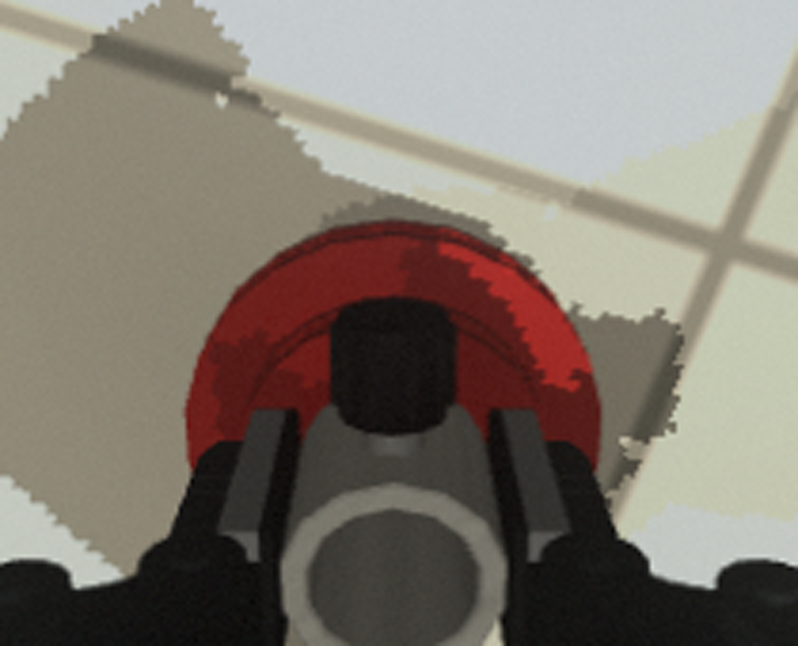

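View pics/si9.png

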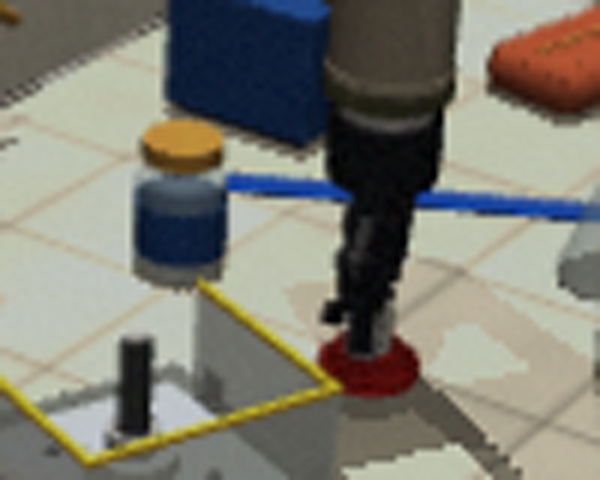

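Request:
{"fn": "drive_tool", "kwargs": {
  "deltas": [
    [255,-0.02,0,0,0,0,0],
    [255,-0.05,0,0,0,0,0],
    [255,-0.08,0,0,0,0,0],
    [255,-0.11,0,0,0,0,0],
    [255,-0.14,0,0,0,0,0],
    [255,-0.165,0,0,0,0,0],
    [255,-0.182,0,0,0,0,0],
    [255,-0.19,0,0,0,0,0],
    [255,-0.19,0,0,0,0,0],
    [255,-0.19,0,0,0,0,0]
  ]
}}

```text
time: 11.45
tool_pos: [489.0, -215.0, 229.1]
tcp_rot: [-37.7, 90.0, 160.2]
ft_force: [0.2, 0.3, -2.9]
finger_gap: 28.8
```

```bash
python3 - <<'E'
from h import *
s=sense();p,R=tool(s);print(p.round(1),s["ft_force"].round(1),s["finger_gap"],np.degrees(np.arctan2(*R.as_matrix()[[1,0],1])))
d=snapshot("wrist");crop(d,150,120,360,290,"w10.png",3.8)
q=onz(d,[(150+395/3.8-.4,120+580/3.8-.4)],p[2]+31)[0];print("hub top in tool",R.inv().apply(q-p))
q=onz(d,[(150+394/3.8-.4,120+366/3.8-.4)],p[2]+22)[0];print("screw in tool",R.inv().apply(q-p))
print(R.inv().apply(np.array([490.2,56.7,p[2]])-p).round(1))
E
```

```text
[ 489.  -215.   229.1] [ 0.2  0.3 -2.9] 28.84264085911754 -72.07806590208754
hub top in tool [-3.09999869e+01 -7.53337387e-02  6.38665473e-03]
screw in tool [-22.00571513  -0.2029362  -25.95011042]
[   0.  -258.1  -84.8]
```

View pics/w10.png

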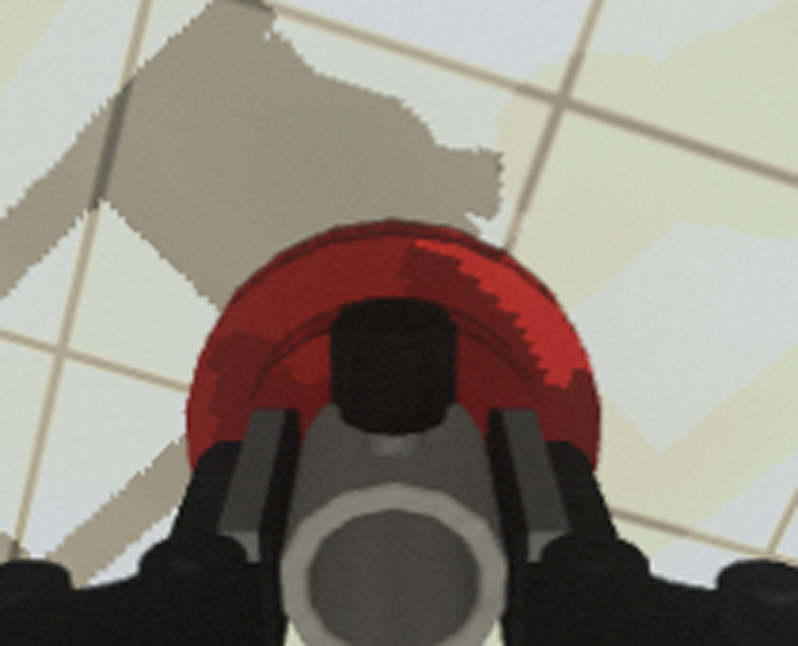

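Request:
{"fn": "drive_tool", "kwargs": {
  "deltas": [
    [255,0,-0.012,-0.004,0.03,0,0],
    [255,0,-0.036,-0.012,0.1,0,0],
    [255,0,-0.07,-0.023,0.2,0,0],
    [255,0,-0.105,-0.0345,0.3,0,0],
    [255,0,-0.14,-0.046,0.4,0,0],
    [255,0,-0.175,-0.0575,0.5,0,0],
    [255,0,-0.208,-0.068,0.6,0,0],
    [255,0,-0.235,-0.077,0.67,0,0],
    [255,0,-0.252,-0.083,0.7,0,0],
    [255,0,-0.258,-0.085,0.7,0,0]
  ]
}}

```text
time: 12.33
tool_pos: [489.3, 59.3, 227.5]
tcp_rot: [8.4, 89.8, 166.3]
ft_force: [0.6, -0.5, -2.7]
finger_gap: 28.8
```

Request:
{"fn": "drive_tool", "kwargs": {
  "deltas": [
    [255,0,0,0,0,0,0],
    [255,0,0,0,0,0,0],
    [255,0,0,0,0,0,0],
    [255,0,0,0,0,0,0],
    [255,0,0,0,0,0,0],
    [255,0,0,0,0,0,0],
    [255,0,0,0,0,0,0],
    [255,0,0,0,0,0,0],
    [255,0,0,0,0,0,0],
    [255,0,0,0,0,0,0]
  ]
}}

```text
time: 13.17
tool_pos: [490.7, 56.6, 229.9]
tcp_rot: [-165.2, 90.0, -7.3]
ft_force: [-0.6, -0.3, -2.4]
finger_gap: 28.8
```

```bash
python3 - <<'E'
from h import *
s=sense();p,R=tool(s);print(p.round(1),s["joint_pos"].round(1),s["ft_force"].round(1),np.degrees(np.arctan2(*R.as_matrix()[[1,0],1])))
print(R.as_matrix()[:,0])
d=snapshot("wrist");crop(d,100,0,410,280,"w11.png",2.5)
d=snapshot("side");crop(d,210,100,340,230,"si11.png",6);K=d
d=snapshot("scene");crop(d,190,110,340,230,"sc11.png",5)
print(s["time"],R.inv().apply(np.array([490.2,56.7,p[2]])-p).round(1))
E
```

```text
[490.7  56.6 229.9] [  0.6  -9.1 101.9  -0.   87.3 112.8] [-0.6 -0.3 -2.4] -112.18586431560982
[ 1.66855390e-04 -2.14877321e-05 -9.99999986e-01]
13.1667 [-0.   0.   0.5]
```

View pics/w11.png

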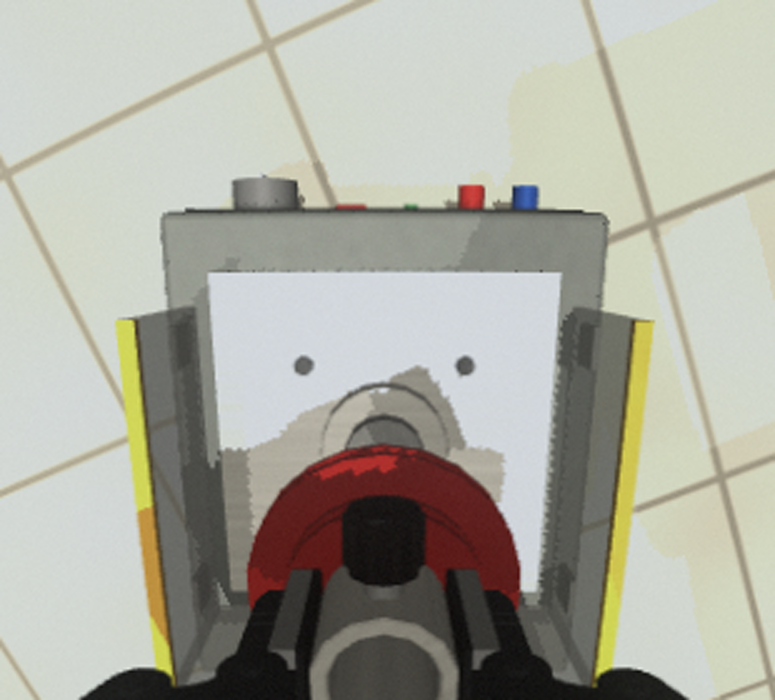

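View pics/si11.png

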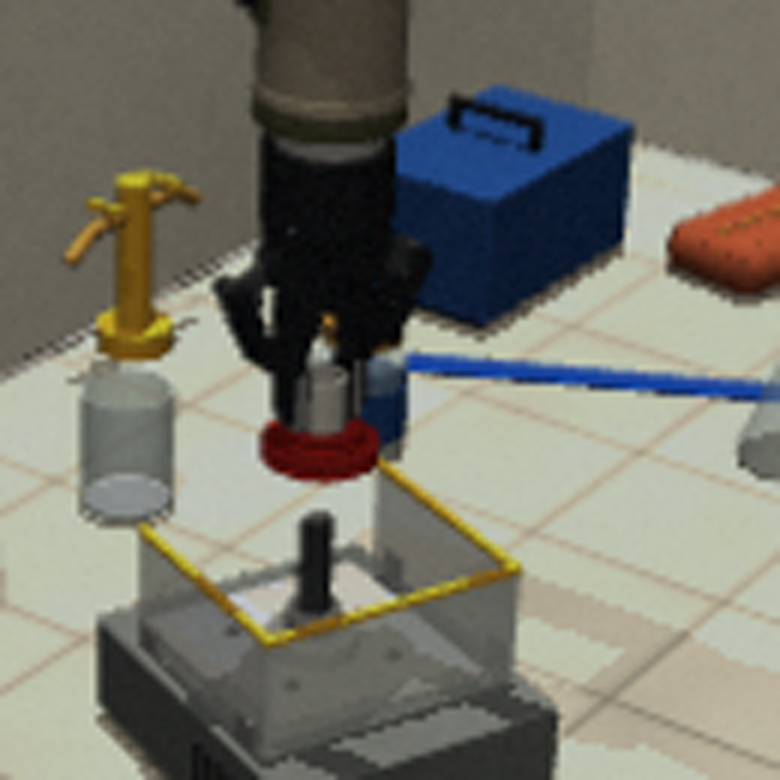

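View pics/sc11.png

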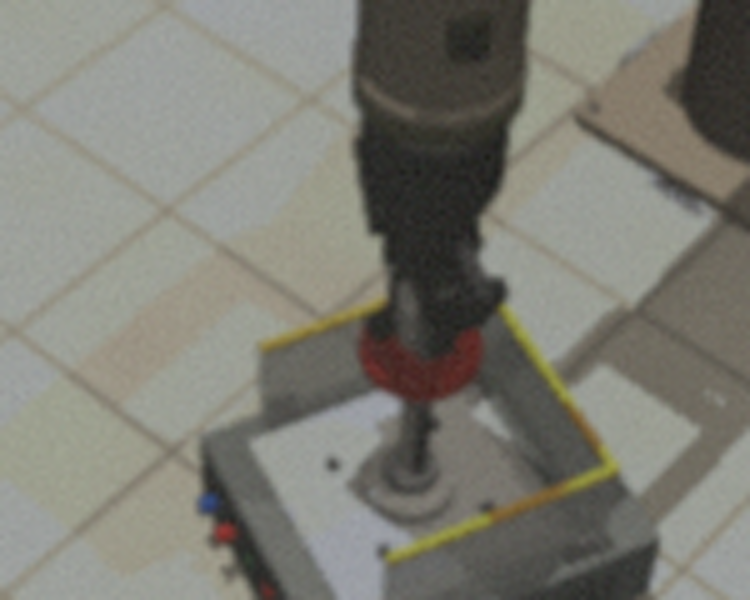

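```bash
python3 - <<'E'
from h import *
s=sense();p,R=tool(s);print(p.round(1))
c=np.array([490.2,56.7])
d=snapshot("side");q=proj(d,[[*c,218],[*c,169],[*c,105]]);print("side",((q-[210,100]+.4)*6).round(0))
d=snapshot("scene");q=proj(d,[[*c,218],[*c,169],[*c,105]]);print("scene",((q-[190,110]+.4)*5).round(0))
E
```

```text
[490.6  56.6 229.8]
side [[321. 441.]
 [319. 515.]
 [315. 608.]]
scene [[417. 346.]
 [413. 399.]
 [409. 464.]]
```

Request:
{"fn": "drive_tool", "kwargs": {
  "deltas": [
    [255,0.01,0,0.0003,0,0,0],
    [255,0.022,0,0.0003,0,0,0],
    [255,0.03,0,0.0003,0,0,0],
    [255,0.036,0,0.0003,0,0,0],
    [255,0.039,0,0.0003,0,0,0],
    [255,0.041,0,0.0003,0,0,0],
    [255,0.043,0,0.0003,0,0,0],
    [255,0.045,0,0.0003,0,0,0],
    [255,0.047,0,0.0003,0,0,0],
    [255,0.049,0,0.0003,0,0,0]
  ]
}}

```text
time: 14.25
tool_pos: [490.6, 56.7, 181.0]
tcp_rot: [-155.7, 90.0, 2.1]
ft_force: [-0.3, 0.7, -2.1]
finger_gap: 28.8
```

```bash
python3 - <<'E'
from h import *
s=sense();p,R=tool(s);print(p.round(1),s["ft_force"].round(1),s["wrist_torque"].round(2),s["finger_gap"])
d=snapshot("scene");crop(d,210,130,310,210,"sc12.png",7)
E
```

```text
[490.6  56.7 181. ] [-0.3  0.7 -2.1] [-0.   -0.04  0.02] 28.769072234961488
```

View pics/sc12.png

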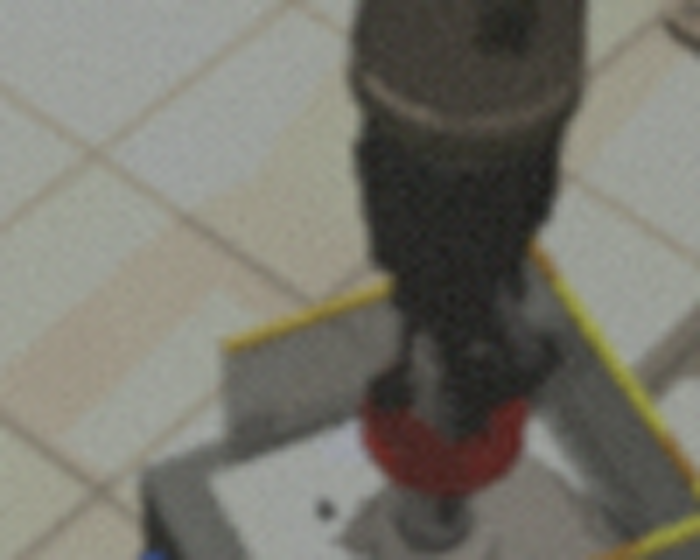

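Request:
{"fn": "drive_tool", "kwargs": {
  "deltas": [
    [255,0.003,0,0,0,0,0],
    [255,0.006,0,0,0,0,0],
    [255,0.009,0,0,0,0,0],
    [255,0.012,0,0,0,0,0],
    [255,0.015,0,0,0,0,0],
    [255,0.018,0,0,0,0,0],
    [255,0.021,0,0,0,0,0],
    [255,0.024,0,0,0,0,0],
    [255,0.026,0,0,0,0,0],
    [255,0.028,0,0,0,0,0]
  ]
}}

```text
time: 15.13
tool_pos: [490.3, 56.7, 152.5]
tcp_rot: [17.8, 90.0, 175.7]
ft_force: [0.9, 0.6, -2.7]
finger_gap: 28.9
```

```bash
python3 - <<'E'
from h import *
s=sense();p,R=tool(s);print(p.round(1),s["ft_force"].round(1),s["wrist_torque"].round(2),s["finger_gap"],s["joint_efforts"].round(1))
d=snapshot("wrist");crop(d,100,0,410,280,"w13.png",2.5)
E
```

```text
[490.3  56.7 152.5] [ 0.9  0.6 -2.7] [-0.04  0.03 -0.04] 28.87386273708474 [ -0.  -43.7 -49.5  -0.    0.1   0. ]
```

View pics/w13.png

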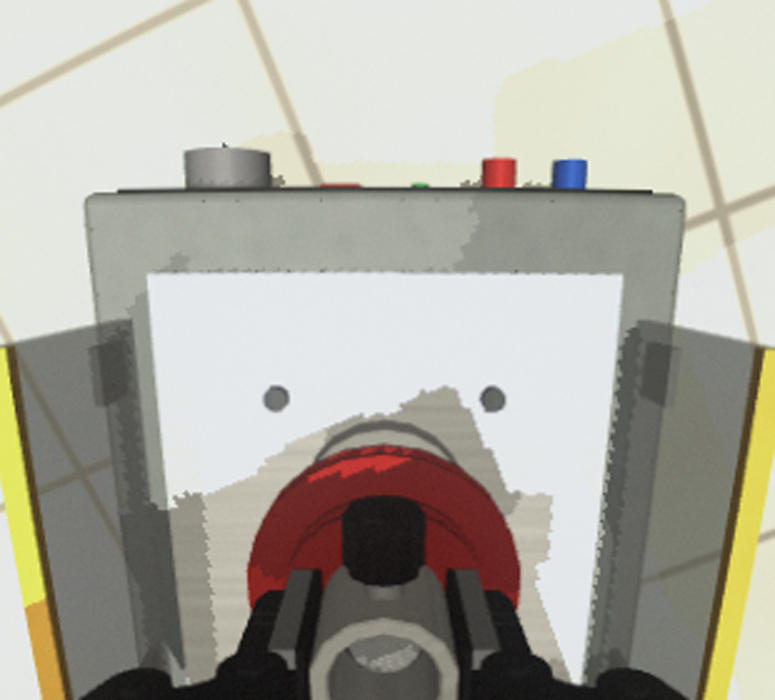

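Request:
{"fn": "drive_tool", "kwargs": {
  "deltas": [
    [255,0.001,0,0,0,0,0],
    [255,0.0025,0,0,0,0,0],
    [255,0.004,0,0,0,0,0],
    [255,0.0055,0,0,0,0,0],
    [255,0.007,0,0,0,0,0],
    [255,0.0085,0,0,0,0,0],
    [255,0.01,0,0,0,0,0],
    [255,0.0115,0,0,0,0,0],
    [255,0.013,0,0,0,0,0],
    [255,0.0145,0,0,0,0,0]
  ]
}}

```text
time: 16.02
tool_pos: [490.3, 56.7, 138.1]
tcp_rot: [20.2, 90.0, 178.0]
ft_force: [0.3, -0.1, -1.5]
finger_gap: 28.7
```

```bash
python3 - <<'E'
from h import *
s=sense();p,R=tool(s);print(p.round(1),s["ft_force"].round(1),s["wrist_torque"].round(2),s["finger_gap"],s["joint_efforts"].round(1))
d=snapshot("wrist");crop(d,180,150,330,290,"w14.png",5)
E
```

```text
[490.3  56.7 138.1] [ 0.3 -0.1 -1.5] [ 0.03 -0.02 -0.  ] 28.737426491258073 [  0.  -44.1 -49.1   0.    0.1  -0. ]
```

View pics/w14.png

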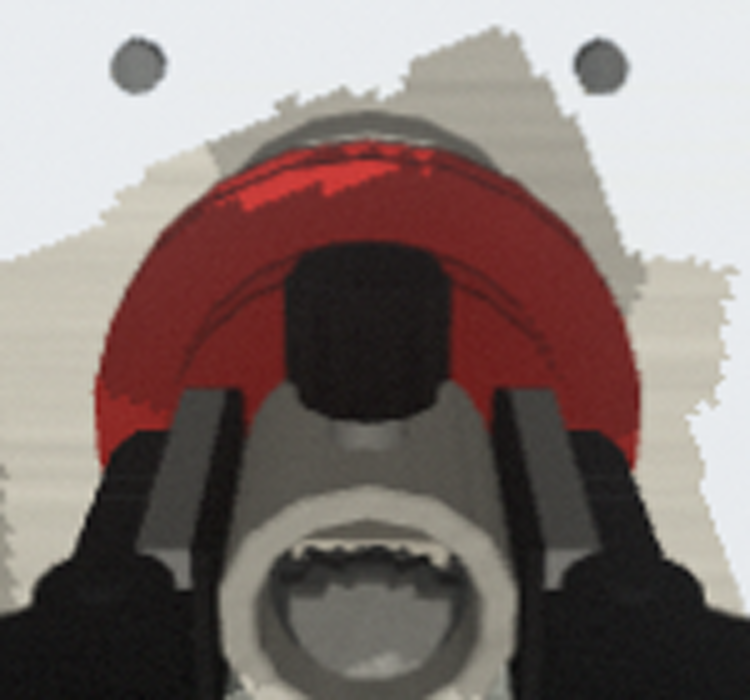

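Request:
{"fn": "drive_tool", "kwargs": {
  "deltas": [
    [255,0.0015,0,0,0,0,0],
    [255,0.003,0,0,0,0,0],
    [255,0.0045,0,0,0,0,0],
    [255,0.006,0,0,0,0,0],
    [255,0.0075,0,0,0,0,0],
    [255,0.009,0,0,0,0,0],
    [255,0.01,0,0,0,0,0],
    [255,0.011,0,0,0,0,0],
    [255,0.012,0,0,0,0,0],
    [255,0.0125,0,0,0,0,0]
  ]
}}

```text
time: 16.9
tool_pos: [490.3, 56.7, 125.7]
tcp_rot: [28.9, 90.0, -173.3]
ft_force: [0.1, -0.4, -2.8]
finger_gap: 29.1
```

```bash
python3 - <<'E'
from h import *
s=sense();p,R=tool(s);print(p.round(1),s["ft_force"].round(1),s["wrist_torque"].round(2),s["finger_gap"])
E
```

```text
[490.3  56.7 125.7] [ 0.1 -0.4 -2.8] [-0.01  0.03  0.04] 29.12606960810563
```

Request:
{"fn": "drive_tool", "kwargs": {
  "deltas": [
    [255,0.0003,0,0,0,0,0],
    [255,0.0006,0,0,0,0,0],
    [255,0.0009,0,0,0,0,0],
    [255,0.0012,0,0,0,0,0],
    [255,0.0015,0,0,0,0,0],
    [255,0.0018,0,0,0,0,0],
    [255,0.0021,0,0,0,0,0],
    [255,0.0024,0,0,0,0,0],
    [255,0.0027,0,0,0,0,0],
    [255,0.003,0,0,0,0,0]
  ]
}}

```text
time: 17.73
tool_pos: [490.6, 56.7, 125.4]
tcp_rot: [-178.1, 90.0, -20.3]
ft_force: [-14.0, -0.7, 23.2]
finger_gap: 28.8
```

```bash
python3 - <<'E'
from h import *
s=sense();p,R=tool(s);print(p.round(1),s["ft_force"].round(1),s["wrist_torque"].round(2),s["finger_gap"])
E
```

```text
[490.6  56.7 125.4] [-14.   -0.7  23.2] [-0.22  2.44  0.03] 28.80371767589372
```

Request:
{"fn": "drive_tool", "kwargs": {
  "deltas": [
    [255,-0.0005,0,0,0,0,0],
    [255,-0.001,0,0,0,0,0],
    [255,-0.0014,0,0,0,0,0],
    [255,-0.0017,0,0,0,0,0],
    [255,-0.0017,0,0,0,0,0],
    [255,-0.0017,0,0,0,0,0],
    [255,-0.0017,0,0,0,0,0],
    [255,-0.0017,0,0,0,0,0],
    [255,-0.0017,0,0,0,0,0],
    [255,-0.0017,0,0,0,0,0]
  ]
}}

```text
time: 18.57
tool_pos: [490.4, 56.7, 125.5]
tcp_rot: [178.3, 90.0, -23.8]
ft_force: [-5.3, -1.2, 7.5]
finger_gap: 29.1
```

```bash
python3 - <<'E'
from h import *
s=sense();p,R=tool(s);print(p.round(1),s["ft_force"].round(1),s["wrist_torque"].round(2),s["finger_gap"],np.degrees(np.arctan2(*R.as_matrix()[[1,0],1])),R.as_matrix()[:,0])
d=snapshot("wrist");crop(d,180,150,330,290,"w15.png",5)
d=snapshot("side");crop(d,210,110,340,230,"si15.png",6)
d=snapshot("scene");crop(d,190,130,340,250,"sc15.png",5);cv2.imwrite("pics/sc15f.png",d["frame"])
E
```

```text
[490.4  56.7 125.5] [-5.3 -1.2  7.5] [-0.11  0.94 -0.01] 29.142176250050653 -112.17826403655033 [ 2.42928058e-04 -1.07392880e-04 -9.99999965e-01]
```

View pics/w15.png

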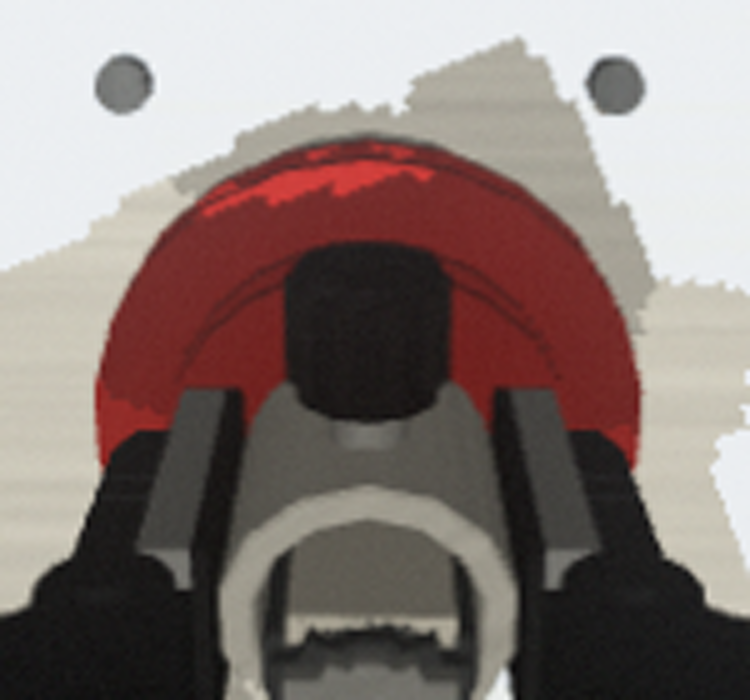

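View pics/sc15.png

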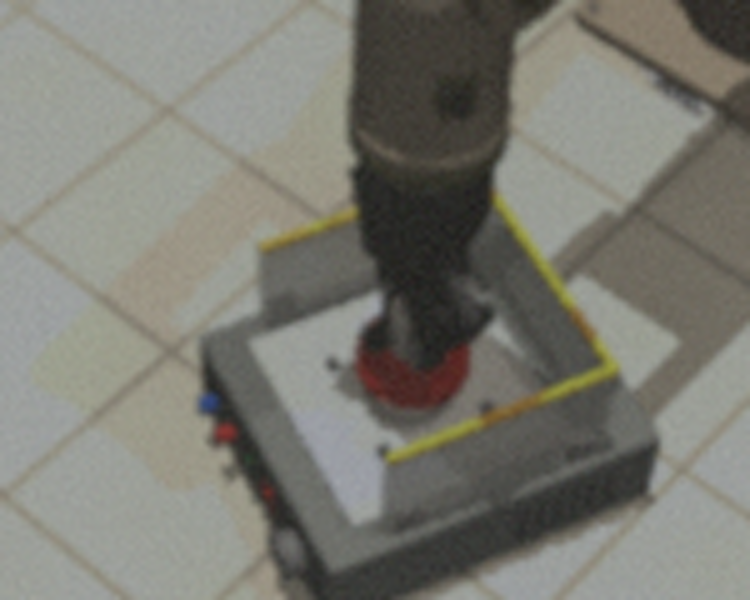

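View pics/si15.png

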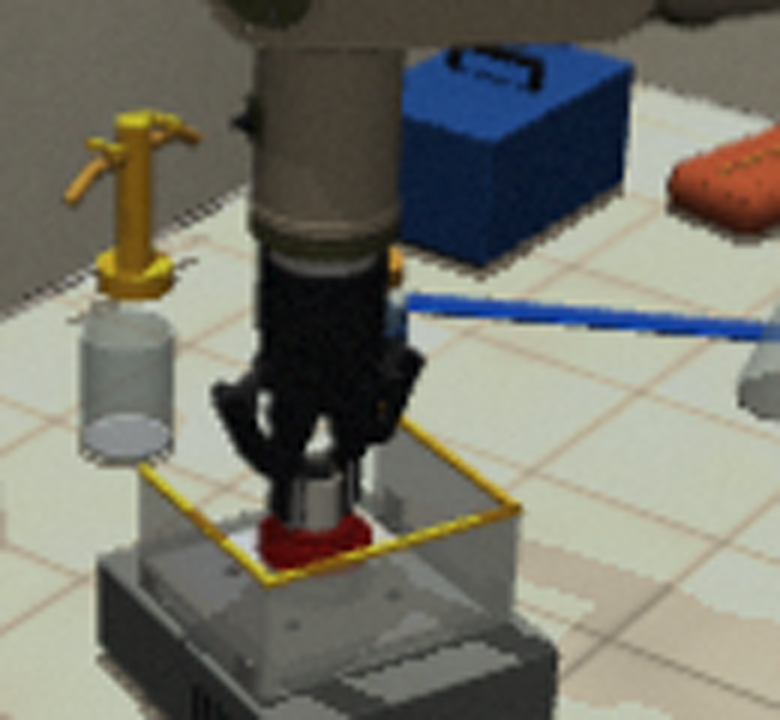

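View pics/sc15f.png

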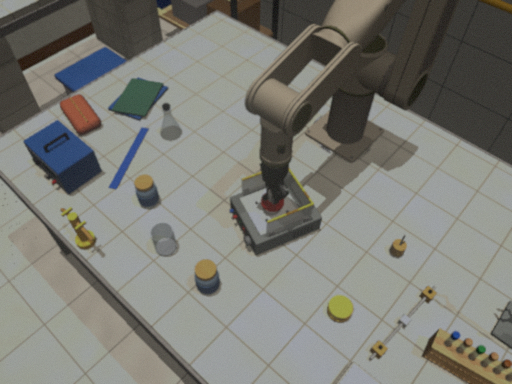

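```bash
python3 -c "
from bench import hand_in,sense
s=sense();print(s['time'],s['ft_force'],s['finger_gap']);print(hand_in())"
```

```text
18.7167 [-6.50760611 -0.12356475  7.92379142] 29.0370865794542
the job is handed in; nothing more can be done
None
```

The pulley is home on the spindle, the thumbscrew sits on the flat and faces out of the guard's open side. The arm is still gripping the hub and pressing down lightly. I handed in at 18.7 s; hand-in returned no verdict.

**Flat:** I pinched the spindle with one pad on the flat. The finger opening read 14.8–15.2 mm, against 15.5 mm across the flat and 20 mm across the round. I turned it about 114° and the jaws ended at -22.4°. The open side measured -21.7° to -22.5°, depending on the camera view. A wrist picture after release showed the flat square to the jaw direction.

**Pulley:** I took it by the hub at 60 N, with the screw at right angles to the jaws, and lowered it at -22.2°. It passed the 20–27 mm early-stop zone with no contact force. It met the shoulder at TCP 125.4–125.7 mm, where I expected about 126 mm.

**Final state:**
- **Push:** I backed off to about 10 N downward, allowing for the pulley's weight, from a brief peak of about 26 N.
- **Grip:** The finger opening is 29 mm, and the wrist view shows no slip in the grip.
- **Picture checks:** The screw is square on the flat. The jars and other bench items that can be seen in the scene picture look unmoved.

**Not perfect:** The guard direction is only known to about 0.5°. About 6 N of sideways load remains at the wrist, which I left alone; I think it comes from the arm flexing under the push.

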